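Feel along the curved rivet row

ROBOT

A 6-joint arm with a two-finger parallel gripper is mounted at the origin on the work surface. World frame = base frame: x ahead of the robot, y to its left, z up, the work surface at z = 0. Lengths are in mm, angles in rad, forces in N, time in s.
With the tool pointing down it reaches from about 250 to 800 mm from the base axis. Payload 3.9 kg.
Tool frame: the origin (TCP) lies between the finger pads, 19 mm behind the fingertips; this is the grasp point; z points along the fingers, y is the line along which they close (so a half turn about z gives the same grasp; the last joint's range is limited). The gripper opens to 85 mm and grips with 20 to 120 N. Pads are 22 mm wide; open, the fingers measure 114 mm over their backs; the gripper's body (76 mm by 85 mm) begins 54 mm behind the grasp point. The pads swing forward as they close: fully open they stand 13 mm farther back than shut.
Start: joints at [0, 0.26, -0.138, 1.173, 0, 1.571], TCP at [524.991, -0, 250.004] pointing down, gripper open.
Joint ranges: [-2.78, 2.78], [-0.83, 1.72], [-1.28, 1.37], [-1.9, 2.12], [-1.57, 1.48], [-3.14, 3.14]. Speed limits (rad/s): [2.57, 2.57, 3.14, 3.14, 3.14, 3.14].

INTERFACE

Orientations are given as a unit quaternion [w, x, y, z].
In Python, from rig import ctrl gives the robot as it stands. The module is installed in compiled form; this text tells all that it offers.
- The arm moves only by the shell command python3 -m creep 'ROWS' [FORCE]. ROWS is a JSON object of lists of equal length, an entry for each row: "slide": the shift along the world's x, y, z in mm, a list of three; "delta_rot": the turn, a rotation vector about the world's x, y, z in rad, a list of three; "jaw": the opening, from 0 (shut) to 1 (fully open). In form: {"slide": [[tx, ty, tz], ...], "delta_rot": [[wx, wy, wz], ...], "jaw": [jaw, ...]}. A call has 1 to 12 rows; each row is the pose to reach, as a shift and turn from the pose commanded when the call began; what a row does not reach only later rows make up. A row lasts 1/12 s, in which the tool goes at most 41.7 mm and 7.16 degrees, less where a joint would pass 70% of its speed; a pose out of reach is approached as far as the arm can. A call with a gripper value outside its range is refused whole. The fingers move at their own pace and stop on an object; FORCE is the grip in N (left out, the last holds). Time passes only in rows, so rows that repeat a pose let the fingers close. It gives the time, the measured TCP pose, the force, the opening and the grip force at its end, in the units of the state.
- ctrl.observe(): the state, without advancing time (a new reading comes with each control period).
- ctrl.camera(name): name is "scene" or "side" or "wrist"; returns the picture (420x560x3 uint8, red, green, blue); there is no depth.
- ctrl.camera_model(name): a dict with "fx", "fy", "cx", "cy" (pixels), "T" (4x4, takes a point from camera to world coordinates). Camera axes: x right, y up, looking along -z (the intrinsics and any distortion apply to the point x, -y, -z); pixel columns grow to the right and rows downward; lengths in mm; the calibration is good to about 2 mm. A picture is of the moment at which its call begins: read the wrist's pose just before it. camera_model takes no time and is no camera call; for the wrist camera it gives the pose at the moment of the call.
- ctrl.hand_in(): hands the job in; it is judged then, once.
The state is a dict: "time_s": time; "qpos": joint angles; "dq": joint speeds; "joint_torque": joint torques, N m; "tcp_pos": TCP position; "tcp_rot": TCP orientation; "contact_force": force on the tool from outside, world axes, zero at the start; "wrist_torque": the same for the moment, N m; "finger_gap": opening from 0.0 (shut) to 1.0 (fully open); "finger_force": force on a finger pad.
Only numpy, scipy, OpenCV 4.12 (cv2) and the standard library are available. Lean on these libraries where they do the work, as an engineer would, in place of code of your own. Each camera call takes 0.05 s, during which the arm holds its last target. There are 200 camera calls.

TASK

One of the two plates in the sprung cradles has its rivets set along a curve: run your fingertips along that row to feel that the heads are evenly set, starting on the large head and following the curve over every head to the far end, staying in light touch with the plate all the way, then lift clear of it. Never press hard or lift the plate, do not touch the plate with the straight row, and leave all the loose parts where they lie.

Things in the scene. Friction and masses are not known exactly. Their poses are not given: they have to be found in the camera images.
- cradle_curved: grey fixed block 230 x 150 x 45 mm standing on the bench; origin at the centre of its underside. It carries the plate with the curved rivet row. Two small loose parts stand on its 30 mm ledges beside the plate
- plate_curved: the plate to feel: aluminium plate 200 x 90 x 6 mm, upper face 63 mm above the bench, carried on springs in its cradle; origin mid upper face, x along its length, z up. Sinks level about 1 mm per 0.9 N (12 mm travel), springs back; 15 N counts as pressing hard. 5 rivets 44 mm apart on an arc of 120 mm radius, the large one at the -x end. Closed fingertips pointing straight down suit it
- rivet1: LARGE domed dark steel rivet head, 24 mm across, 3 mm high: the start of the row; origin at its centre, level with the plate's upper face
- rivet2: small domed dark steel rivet head, 14 mm across, 2 mm high: number 2 of the row; origin at its centre, level with the plate's upper face
- rivet3: small domed dark steel rivet head, 14 mm across, 2 mm high: number 3 of the row; origin at its centre, level with the plate's upper face
- rivet4: small domed dark steel rivet head, 14 mm across, 2 mm high: number 4 of the row; origin at its centre, level with the plate's upper face
- rivet5: small domed dark steel rivet head, 14 mm across, 2 mm high: the far end of the row; origin at its centre, level with the plate's upper face
- between1 (a point): point on the plate's upper face on the arc midway between rivet1 and rivet2, 22 mm of arc from each
- between2 (a point): point on the plate's upper face on the arc midway between rivet2 and rivet3, 22 mm of arc from each
- between3 (a point): point on the plate's upper face on the arc midway between rivet3 and rivet4, 22 mm of arc from each
- between4 (a point): point on the plate's upper face on the arc midway between rivet4 and rivet5, 22 mm of arc from each
- cradle_straight: grey fixed block like cradle_curved (230 x 150 x 45 mm, origin at the centre of its underside), carrying the other plate; one loose bush stands on its ledge
- plate_straight: the other plate, to be left alone: aluminium plate 200 x 90 x 6 mm, upper face 63 mm above the bench, carried on springs in its cradle, its rivet heads in one straight row; origin at the centre of its upper face
- bush_a: loose brass bush 20 mm diameter, 25 mm high, upright on cradle_curved beside the plate; origin under its centre
- bolt_a: loose steel bolt standing on its head on cradle_curved beside the plate, 18 mm wide, 28 mm high; origin under its centre
- bush_b: loose brass bush 20 mm diameter, 25 mm high, upright on cradle_straight; origin under its centre
- wrench: loose wrench 160 mm long lying flat on the bench
- screwdriver: loose screwdriver 190 mm long lying on the bench
- oil_can: loose white can 60 mm diameter, 100 mm high; origin under its centre
- grinder: loose yellow hand grinder lying on the bench, about 200 mm long, 45 mm high; origin under its centre
- dial_stand: loose dial indicator on a magnetic stand, 50 x 40 mm foot, 180 mm high; origin under its foot

How it is judged:
By the outcome, as a careful person would: the job done as asked, in the order asked, and still so for the second after the job is handed in, with the robot touching nothing.
It also fails if it takes over 43 s, if anything falls off the work surface, if the arm or the gripper's body presses on something with over 40 N, if the wrist force passes 120 N, or if a joint passes its speed limit or range.

## Working session

There is one attempt and no reset: what is moved stays moved. The work goes in short steps, Python scripts to look and compute and a shell command to move; the robot and the scene stay as the last step left them, time stands still between calls to the robot, and variables do not carry over. Pictures are saved under pics/ and viewed, at most 10 in all, crops included, and the job is handed in when it is done.

```bash
mkdir -p pics; python3 - <<'E'
from rig import ctrl
import cv2,numpy as np
a=ctrl.camera("scene");b=ctrl.camera("side")
cv2.imwrite("pics/scene.png",a[:,:,::-1]);cv2.imwrite("pics/side.png",b[:,:,::-1])
for n in("scene","side","wrist"):print(n,{k:np.round(v,3).tolist() for k,v in ctrl.camera_model(n).items()})
print(ctrl.observe())
E
```

```text
scene {'fx': 539.093, 'fy': 539.093, 'cx': 279.221, 'cy': 206.313, 'T': [[-0.807, -0.387, 0.446, 1184.538], [0.59, -0.547, 0.593, 820.022], [0.015, 0.742, 0.67, 980.718], [0.0, 0.0, 0.0, 1.0]]}
side {'fx': 536.925, 'fy': 536.925, 'cx': 272.83, 'cy': 216.172, 'T': [[0.745, 0.463, -0.481, -152.313], [-0.667, 0.522, -0.531, -735.628], [0.005, 0.716, 0.698, 1110.88], [0.0, 0.0, 0.0, 1.0]]}
wrist {'fx': 304.755, 'fy': 304.755, 'cx': 279.8, 'cy': 209.099, 'T': [[1.0, -0.0, 0.001, 523.738], [-0.0, 0.95, 0.311, 79.929], [-0.001, -0.311, 0.95, 371.435], [0.0, 0.0, 0.0, 1.0]]}
{'time_s': 0.1, 'qpos': array([ 9.18908611e-06,  2.60651227e-01, -1.39251594e-01,  1.17270999e+00,
        2.90603215e-05,  1.57080160e+00]), 'dq': array([-1.55349821e-03,  1.49384516e-05,  2.12451670e-03,  1.26739890e-03,
       -6.14253608e-04,  1.23276069e-03]), 'joint_torque': array([ 1.30990822e-03, -4.06508374e+01,  2.54527545e+01,  1.01374229e-02,
        8.82594691e-05,  5.67244470e-06]), 'tcp_pos': array([5.24411807e+02, 1.35863642e-02, 2.49226500e+02]), 'tcp_rot': array([-6.52494326e-04,  7.07105113e-01,  7.07107866e-01, -6.31954869e-04]), 'contact_force': array([-0.06811585,  0.10928864,  0.16952422]), 'wrist_torque': array([0.01876258, 0.02016507, 0.00902001]), 'finger_force': 0.0, 'finger_gap': 0.9975494481402191}
```

View pics/scene.png

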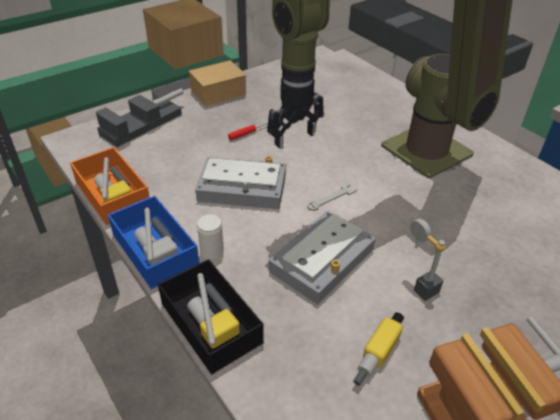

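View pics/side.png

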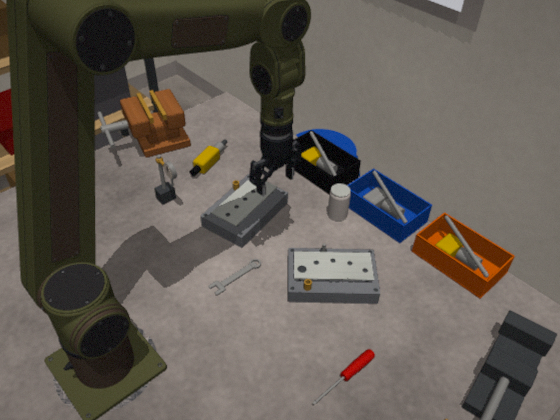

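The scene view shows one cradle around (240,182) with a brass bush and a dark bolt, which suggests it is the curved one. The other is around (322,255) with only a bush. In the side view they are at about (333,275) and (245,207). I'll enlarge both.

```bash
python3 - <<'E'
import cv2,numpy as np
a=cv2.imread("pics/scene.png");b=cv2.imread("pics/side.png")
def c(im,x,y,w=100,h=75):return cv2.resize(im[y:y+h,x:x+w],(400,300),interpolation=cv2.INTER_CUBIC)
o=np.vstack([np.hstack([c(a,192,145),c(a,270,210,108,81)]),np.hstack([c(b,283,237),c(b,197,172)])])
cv2.imwrite("pics/crops.png",o)
E
```

```text
(no output)
```

View pics/crops.png

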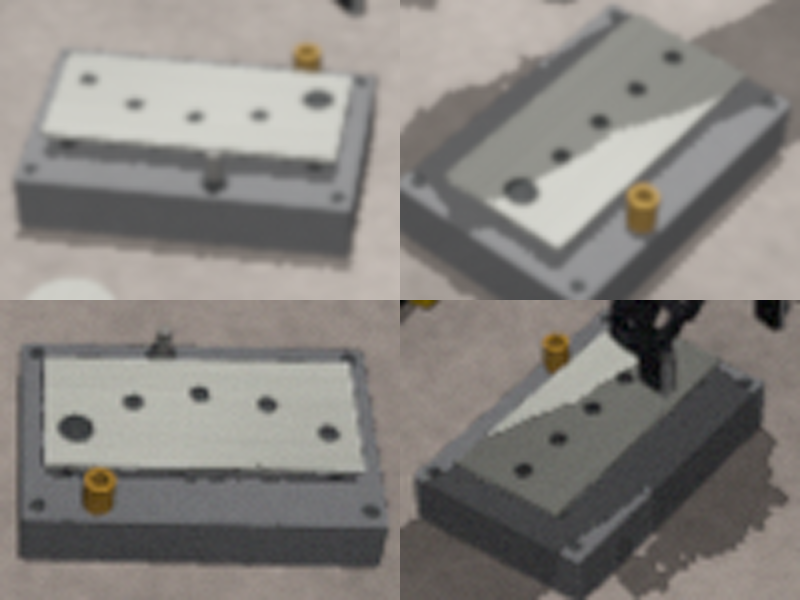

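The left panels (top: scene, bottom: side) show the curved row. In the scene crop the large head is at (317,98) and the small ones at (259,115), (195,117), (134,103) and (88,78). The right panels show the straight row. Next I'll take sub-pixel centroids and cast rays onto z=64.

```bash
cat > h.py <<'E'
import cv2,numpy as np
def ray(m,uv,z):
    T=np.array(m["T"]);d=T[:3,:3]@np.array([(uv[0]-m["cx"])/m["fx"],-(uv[1]-m["cy"])/m["fy"],-1]);o=T[:3,3]
    return o+d*(z-o[2])/d[2]
def blobs(bgr,roi,lo,amin,amax,thr):
    x,y,w,h=roi;s=6
    g=cv2.resize(cv2.cvtColor(bgr[y:y+h,x:x+w],cv2.COLOR_BGR2GRAY),None,fx=s,fy=s,interpolation=cv2.INTER_CUBIC)
    pl=cv2.morphologyEx((g>lo).astype(np.uint8),cv2.MORPH_OPEN,np.ones((5,5)))
    cs,hi=cv2.findContours((g<thr).astype(np.uint8),cv2.RETR_LIST,cv2.CHAIN_APPROX_NONE)
    out=[]
    for c in cs:
        A=cv2.contourArea(c)/s/s
        if amin<A<amax:
            M=cv2.moments(c);out.append((x+(M["m10"]/M["m00"]+.5)/s-.5,y+(M["m01"]/M["m00"]+.5)/s-.5,A))
    return out
E
python3 - <<'E'
from rig import ctrl
from h import *
for n,roi,p in(("scene",(192,145,100,75),[(79,24.5),(65,29),(49,29),(33.5,26),(22,19.5)]),("side",(283,237,100,75),[(19,32),(33,25.5),(50,23.5),(67,26),(82,33)])):
    im=cv2.imread(f"pics/{n}.png");m=ctrl.camera_model(n)
    B=blobs(im,roi,0,4,150,150)
    P=[]
    for q in p:
        b=min(B,key=lambda b:np.hypot(b[0]-roi[0]-q[0],b[1]-roi[1]-q[1]));w=ray(m,b,64);P.append(w);print(n,np.round(b,1),np.round(w,1))
    P=np.array(P)[:,:2];print(np.linalg.norm(np.diff(P,axis=0),axis=1),np.linalg.norm(P[4]-P[0]))
E
```

```text
scene [271.1 169.4  24.4] [ 502.9 -127.2   64. ]
scene [256.4 173.3   5. ] [ 545.5 -136.    64. ]
scene [240.3 173.8   4.7] [ 582.4 -159.7   64. ]
scene [225.2 170.6   5.5] [ 608.4 -195.1   64. ]
scene [213.6 164.3   5.7] [ 619.8 -237.1   64. ]
[43.50678573 43.874115   43.86814612 43.57461292] 160.471478754618
side [301.5 268.6  57. ] [ 496.5 -129.4   64. ]
side [315.8 262.1  20. ] [ 539.3 -138.1   64. ]
side [332.5 260.1  19.1] [ 576.3 -161.8   64. ]
side [349.4 262.7  20.2] [ 602.3 -196.7   64. ]
side [364.7 269.9  23.8] [ 613.6 -238.9   64. ]
[43.67488883 43.89502263 43.56748594 43.66470138] 160.2978456661624
```

Both views agree with the given sizes: chords are 43.5–43.9 mm (expected 43.75) and the ends are 160.4 mm apart (expected 160.7). They differ from each other by about 6 mm, so I'll move over the plate with the jaw shut, align the tool with the chord, and check from close by.

```bash
python3 -m creep '{"slide":[[10,-40,0],[20,-80,0],[30,-120,-10],[30,-160,-20],[30,-160,-30],[30,-160,-30],[30,-160,-30],[30,-160,-30],[30,-160,-30],[30,-160,-30],[30,-160,-30]],"delta_rot":[[0,0,-0.1],[0,0,-0.2],[0,0,-0.3],[0,0,-0.4],[0,0,-0.5],[0,0,-0.6],[0,0,-0.7],[0,0,-0.75],[0,0,-0.75],[0,0,-0.75],[0,0,-0.75]],"jaw":[0,0,0,0,0,0,0,0,0,0,0]}' 20
python3 - <<'E'
from rig import ctrl
from h import *
print(ctrl.observe())
import pickle
m=ctrl.camera_model("wrist");im=ctrl.camera("wrist")[:,:,::-1];cv2.imwrite("pics/w1.png",im);pickle.dump(m,open("m1.pkl","wb"))
print(np.round(m["T"],3))
E
```

```text
time_s: 1.02
tcp_pos: [554.8, -159.9, 219.8]
tcp_rot: [-0.0, 0.917, 0.4, -0.0]
contact_force: [0.3, 0.2, -0.1]
finger_gap: 0.002
finger_force: 0.0
{'time_s': 1.0167, 'qpos': array([-2.80574646e-01,  3.63512401e-01, -6.69078182e-02,  1.14083356e+00,
       -7.08781617e-07,  2.03895085e+00]), 'dq': array([ 0.00169246, -0.00391402,  0.00203472,  0.00042746,  0.00073791,
        0.00502798]), 'joint_torque': array([-8.72620661e-02, -4.60414946e+01,  2.51652789e+01,  6.20296720e-03,
       -4.04505976e-03, -3.08892078e-03]), 'tcp_pos': array([ 554.84650561, -159.89399714,  219.79963315]), 'tcp_rot': array([-1.45602830e-04,  9.16708315e-01,  3.99557020e-01, -1.76395274e-04]), 'contact_force': array([ 0.32031743,  0.20517514, -0.06779238]), 'wrist_torque': array([0.00924212, 0.00847311, 0.00209465]), 'finger_force': 0.0, 'finger_gap': 0.0017491324006374527}
[[ 7.33000e-01  6.47000e-01  2.12000e-01  6.08341e+02]
 [-6.81000e-01  6.96000e-01  2.28000e-01 -1.01307e+02]
 [ 0.00000e+00 -3.11000e-01  9.50000e-01  3.41961e+02]
 [ 0.00000e+00  0.00000e+00  0.00000e+00  1.00000e+00]]
```

View pics/w1.png

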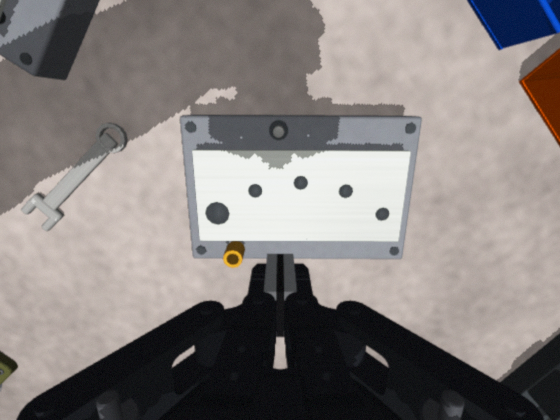

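The wrist view shows the five heads at about (217,213), (255,191), (301,183), (346,191) and (382,214). The bush is at (233,256), the bolt at (278,130), and the shut fingertips end near (280,256).

```bash
cat >> h.py <<'E'
def row(im,m,seeds,thr=130):
    B=blobs(im,(150,100,300,200),0,20,900,thr);P=[]
    for q in seeds:
        b=min(B,key=lambda b:np.hypot(b[0]-q[0],b[1]-q[1]));w=ray(m,b,64);P.append(w[:2]);print(np.round(b,1),np.round(w,1))
    return np.array(P)
E
python3 - <<'E'
from h import *
import pickle
m=pickle.load(open("m1.pkl","rb"));im=cv2.imread("pics/w1.png")
P=row(im,m,[(217,213),(255,191),(301,183),(346,191),(382,214)])
print(np.linalg.norm(np.diff(P,axis=0),axis=1),np.linalg.norm(P[4]-P[0]))
T=np.array(m["T"]);p=T[:3,:3].T@(np.array([554.8,-159.9,200.8])-T[:3,3])
print("tip px",m["cx"]+m["fx"]*p[0]/-p[2],m["cy"]-m["fy"]*p[1]/-p[2])
for uv,z in(((233,258),70),((278,130),73)):print(ray(m,uv,z))
E
```

```text
[216.9 212.8 383.1] [ 499.5 -129.5   64. ]
[254.8 190.2 129.7] [ 541.9 -138.3   64. ]
[300.3 182.3 133.1] [ 578.4 -161.7   64. ]
[345.4 190.7 129.8] [ 604.  -196.7   64. ]
[382.  213.6 122.8] [ 615.5 -238.5   64. ]
[43.30137459 43.31449964 43.37602841 43.33036302] 159.11888631235507
tip px 281.01712674511447 269.54128734912365
[ 479.08456785 -172.35464024   70.        ]
[ 595.80519872 -112.62241272   73.        ]
```

The wrist view agrees with the mean of the other two, and the geometry is right. I'll hover about 20 mm over the large head and check the tip against it.

```bash
python3 -m creep '{"slide":[[-20,10,-30],[-38,21,-60],[-55,31,-90],[-55,31,-110],[-55,31,-115],[-55,31,-115],[-55,31,-115]],"delta_rot":[[0,0,0],[0,0,0],[0,0,0],[0,0,0],[0,0,0],[0,0,0],[0,0,0]],"jaw":[0,0,0,0,0,0,0]}'
python3 - <<'E'
from rig import ctrl
from h import *
print(ctrl.observe()["tcp_pos"])
import pickle
m=ctrl.camera_model("wrist");im=ctrl.camera("wrist")[:,:,::-1];cv2.imwrite("pics/w2.png",im);pickle.dump(m,open("m2.pkl","wb"))
for n in("scene","side"):cv2.imwrite(f"pics/{n}2.png",ctrl.camera(n)[:,:,::-1])
a=cv2.imread("pics/scene2.png")[120:220,192:322];b=cv2.imread("pics/side2.png")[197:297,263:393]
cv2.imwrite("pics/c2.png",np.hstack([cv2.resize(a,(390,300)),cv2.resize(b,(390,300))]))
E
```

```text
time_s: 1.65
tcp_pos: [501.6, -129.4, 106.0]
tcp_rot: [0.001, 0.917, 0.399, 0.001]
contact_force: [-0.5, 0.7, -0.1]
finger_gap: 0.003
finger_force: 0.0
[ 501.61007573 -129.41664033  106.04295687]
```

View pics/w2.png

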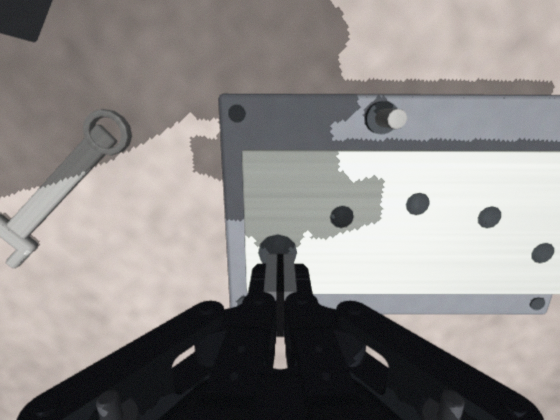

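View pics/c2.png

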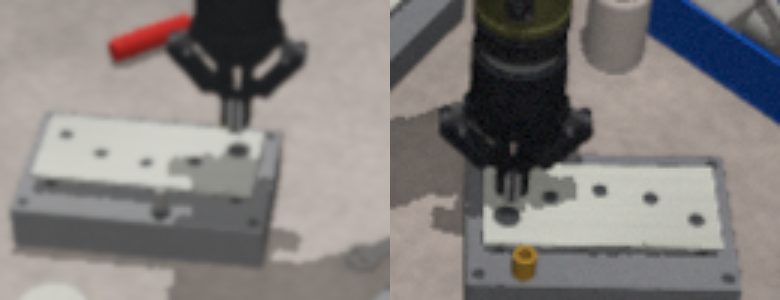

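The tip at (280,256) sits just over the large head (visible edge at (278,237)), centred across. Heads 2–5 are at (342,216), (417,204), (489,217) and (543,252). I'll ray-cast these at the closer range.

```bash
python3 - <<'E'
from h import *
import pickle
from scipy.optimize import least_squares
m=pickle.load(open("m2.pkl","rb"));im=cv2.imread("pics/w2.png")
B=blobs(im,(300,160,260,130),0,60,1500,75);P=[]
for q in[(342,216),(417,204),(489,217),(543,252)]:
    b=min(B,key=lambda b:np.hypot(b[0]-q[0],b[1]-q[1]));P.append(ray(m,b,64)[:2]);print(np.round(b,1),np.round(P[-1],1))
P=np.array(P);print(np.linalg.norm(np.diff(P,axis=0),axis=1))
W=np.array([[541.9,-138.3],[578.4,-161.7],[604,-196.7],[615.5,-238.5]])
S=np.array([[542.4,-137.1],[579.4,-160.8],[605.4,-195.9],[616.7,-238]])
for name,Q in(("w2",P),("w1",W),("ss",S)):
    a=(np.arange(1,5)-2)*44/120
    f=lambda p:(np.c_[p[0]+120*np.cos(p[2]-a),p[1]+120*np.sin(p[2]-a)]-Q).ravel()
    r=least_squares(f,[500,-250,.8]);p=r.x;a=(np.arange(0,4.01,.5)-2)*44/120
    print(name,np.round(p,2),r.cost,np.round(np.c_[p[0]+120*np.cos(p[2]-a),p[1]+120*np.sin(p[2]-a)],1).tolist())
E
```

```text
[341.5 216.4 360.6] [ 541.4 -137.6]
[341.5 216.4 360.6] [ 541.4 -137.6]
[341.5 216.4 360.6] [ 541.4 -137.6]
[341.5 216.4 360.6] [ 541.4 -137.6]
[0. 0. 0.]
w2 [ 451.56 -201.28    0.8 ] 4535.7353901355145 [[456.1, -81.4], [477.8, -84.2], [498.7, -90.9], [518.1, -101.4], [535.2, -115.2], [549.5, -131.9], [560.5, -150.9], [567.8, -171.6], [571.3, -193.3]]
w1 [ 496.17 -248.99    0.82] 0.3666488934876602 [[498.7, -129.0], [520.5, -131.5], [541.5, -137.9], [561.0, -148.0], [578.3, -161.5], [592.9, -178.0], [604.2, -196.8], [611.9, -217.4], [615.7, -239.0]]
ss [ 497.28 -248.26    0.82] 0.039140365491203775 [[499.6, -128.3], [521.4, -130.7], [542.5, -137.1], [562.0, -147.2], [579.3, -160.7], [593.9, -177.1], [605.3, -195.9], [613.0, -216.5], [616.8, -238.1]]
```

All fits agree within 1 mm, so I'll use centre (496.7,-248.6), R = 120. Now I'll descend gently onto the large head, reading the force.

```bash
python3 -m creep '{"slide":[[-1,0.3,-8],[-1,0.3,-14],[-1,0.3,-17],[-1,0.3,-18],[-1,0.3,-18],[-1,0.3,-18]],"delta_rot":[[0,0,0],[0,0,0],[0,0,0],[0,0,0],[0,0,0],[0,0,0]],"jaw":[0,0,0,0,0,0]}'
python3 -m creep '{"slide":[[0,0,-1],[0,0,-2],[0,0,-3],[0,0,-3],[0,0,-3]],"delta_rot":[[0,0,0],[0,0,0],[0,0,0],[0,0,0],[0,0,0]],"jaw":[0,0,0,0,0]}'
```

```text
time_s: 2.3
tcp_pos: [498.9, -128.7, 86.9]
tcp_rot: [-0.0, 0.917, 0.399, -0.0]
contact_force: [-0.4, 0.2, 0.1]
finger_gap: -0.001
finger_force: 0.0
time_s: 2.72
tcp_pos: [499.1, -128.7, 84.1]
tcp_rot: [0.0, 0.917, 0.399, 0.0]
contact_force: [0.1, -0.6, 1.0]
finger_gap: -0.004
finger_force: 0.2
```

Contact is at z≈85, as predicted. I'll press to z=80: about 4.5 N on the large head and about 1.8 N between heads.

```bash
python3 -m creep '{"slide":[[0,0,-1],[0,0,-2],[0,0,-3],[0,0,-4],[0,0,-4],[0,0,-4]],"delta_rot":[[0,0,0],[0,0,0],[0,0,0],[0,0,0],[0,0,0],[0,0,0]],"jaw":[0,0,0,0,0,0]}'
```

```text
time_s: 3.22
tcp_pos: [499.2, -128.7, 80.2]
tcp_rot: [0.0, 0.917, 0.399, 0.0]
contact_force: [-0.6, -0.5, 3.8]
finger_gap: 0.002
finger_force: 1.9
```

```bash
python3 - <<'E'
import numpy as np
t=.02+np.arange(0,177,4)/120;p=np.c_[496.7+120*np.sin(t),-248.6+120*np.cos(t)]
for k in range(4):print(np.round(p[11*k+1:11*k+12]-p[11*k],1).tolist())
E
```

```text
[[4.0, -0.1], [8.0, -0.4], [12.0, -0.8], [15.9, -1.4], [19.9, -2.1], [23.8, -2.9], [27.7, -3.8], [31.5, -4.9], [35.3, -6.1], [39.1, -7.4], [42.9, -8.8]]
[[3.7, -1.6], [7.3, -3.3], [10.9, -5.1], [14.4, -7.0], [17.8, -9.0], [21.2, -11.2], [24.5, -13.5], [27.7, -15.9], [30.8, -18.3], [33.9, -20.9], [36.8, -23.6]]
[[2.9, -2.8], [5.6, -5.7], [8.3, -8.6], [10.9, -11.7], [13.4, -14.8], [15.8, -18.1], [18.0, -21.4], [20.2, -24.7], [22.2, -28.2], [24.1, -31.7], [25.9, -35.2]]
[[1.7, -3.6], [3.2, -7.3], [4.7, -11.0], [6.0, -14.8], [7.2, -18.6], [8.2, -22.5], [9.2, -26.4], [10.0, -30.3], [10.6, -34.3], [11.2, -38.2], [11.6, -42.2]]
```

```bash
python3 -m creep '{"slide":[[4,-0.1,0],[8,-0.4,0],[12,-0.8,0],[15.9,-1.4,0],[19.9,-2.1,0],[23.8,-2.9,0],[27.7,-3.8,0],[31.5,-4.9,0],[35.3,-6.1,0],[39.1,-7.4,0],[42.9,-8.8,0],[42.9,-8.8,0]],"delta_rot":[[0,0,0],[0,0,0],[0,0,0],[0,0,0],[0,0,0],[0,0,0],[0,0,0],[0,0,0],[0,0,0],[0,0,0],[0,0,0],[0,0,0]],"jaw":[0,0,0,0,0,0,0,0,0,0,0,0]}'
```

```text
time_s: 4.22
tcp_pos: [543.5, -138.1, 80.3]
tcp_rot: [0.001, 0.917, 0.399, 0.001]
contact_force: [-0.5, -0.4, 3.9]
finger_gap: 0.001
finger_force: 1.4
```

```bash
python3 -m creep '{"slide":[[3.7,-1.6,0],[7.3,-3.3,0],[10.9,-5.1,0],[14.4,-7,0],[17.8,-9,0],[21.2,-11.2,0],[24.5,-13.5,0],[27.7,-15.9,0],[30.8,-18.3,0],[33.9,-20.9,0],[36.8,-23.6,0],[36.8,-23.6,0]],"delta_rot":[[0,0,0],[0,0,0],[0,0,0],[0,0,0],[0,0,0],[0,0,0],[0,0,0],[0,0,0],[0,0,0],[0,0,0],[0,0,0],[0,0,0]],"jaw":[0,0,0,0,0,0,0,0,0,0,0,0]}'
python3 - <<'E'
from rig import ctrl
from h import *
m=ctrl.camera_model("wrist");im=ctrl.camera("wrist")[:,:,::-1];cv2.imwrite("pics/w3.png",im);print(ctrl.observe()["tcp_pos"],ctrl.observe()["contact_force"])
E
```

```text
time_s: 5.22
tcp_pos: [580.0, -162.0, 80.3]
tcp_rot: [0.001, 0.917, 0.399, 0.001]
contact_force: [0.9, 0.5, 3.0]
finger_gap: 0.0
finger_force: 1.4
[ 579.95577589 -161.9893103    80.39461386] [-1.15548574 -0.33569171  2.41066536]
```

View pics/w3.png

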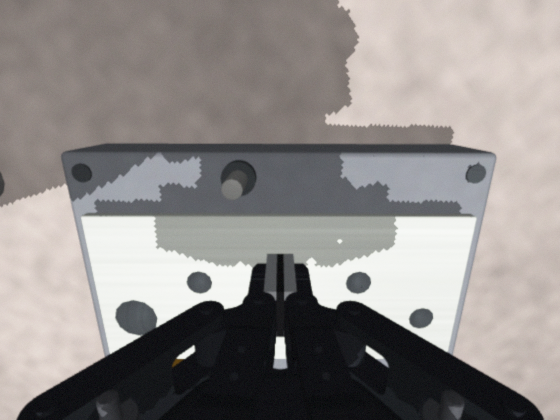

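Heads 2 (199,282) and 4 (358,282) lie symmetric about the fingers (x≈280). Head 3 is hidden under the tip and works out to row ≈268, where the tip centre projects (≈269.5), so we're on line. I'll continue.

```bash
python3 -m creep '{"slide":[[2.9,-2.8,0],[5.6,-5.7,0],[8.3,-8.6,0],[10.9,-11.7,0],[13.4,-14.8,0],[15.8,-18.1,0],[18,-21.4,0],[20.2,-24.7,0],[22.2,-28.2,0],[24.1,-31.7,0],[25.9,-35.2,0],[25.9,-35.2,0]],"delta_rot":[[0,0,0],[0,0,0],[0,0,0],[0,0,0],[0,0,0],[0,0,0],[0,0,0],[0,0,0],[0,0,0],[0,0,0],[0,0,0],[0,0,0]],"jaw":[0,0,0,0,0,0,0,0,0,0,0,0]}'
python3 -m creep '{"slide":[[1.7,-3.6,0],[3.2,-7.3,0],[4.7,-11,0],[6,-14.8,0],[7.2,-18.6,0],[8.2,-22.5,0],[9.2,-26.4,0],[10,-30.3,0],[10.6,-34.3,0],[11.2,-38.2,0],[11.6,-42.2,0],[11.6,-42.2,0]],"delta_rot":[[0,0,0],[0,0,0],[0,0,0],[0,0,0],[0,0,0],[0,0,0],[0,0,0],[0,0,0],[0,0,0],[0,0,0],[0,0,0],[0,0,0]],"jaw":[0,0,0,0,0,0,0,0,0,0,0,0]}'
```

```text
time_s: 6.27
tcp_pos: [605.5, -197.5, 80.3]
tcp_rot: [0.001, 0.917, 0.399, 0.0]
contact_force: [-0.9, -0.1, 2.6]
finger_gap: -0.0
finger_force: 1.4
time_s: 7.27
tcp_pos: [616.6, -239.8, 80.3]
tcp_rot: [0.001, 0.917, 0.399, 0.0]
contact_force: [-0.5, -0.8, 2.8]
finger_gap: -0.0
finger_force: 1.4
```

The tip is on the far head, still in light touch. Next I hold briefly, then lift straight up.

```bash
python3 -m creep '{"slide":[[0,0,0],[0,0,0],[0,0,2],[0,0,5],[0,0,10],[0,0,20],[0,0,40],[0,0,65],[0,0,90],[0,0,100],[0,0,100],[0,0,100]],"delta_rot":[[0,0,0],[0,0,0],[0,0,0],[0,0,0],[0,0,0],[0,0,0],[0,0,0],[0,0,0],[0,0,0],[0,0,0],[0,0,0],[0,0,0]],"jaw":[0,0,0,0,0,0,0,0,0,0,0,0]}'
python3 - <<'E'
from rig import ctrl
from h import *
cv2.imwrite("pics/w4.png",ctrl.camera("wrist")[:,:,::-1])
E
```

```text
time_s: 8.27
tcp_pos: [616.4, -238.5, 180.3]
tcp_rot: [0.0, 0.917, 0.399, 0.0]
contact_force: [0.6, -0.2, 0.4]
finger_gap: -0.001
finger_force: 0.0
```

View pics/w4.png

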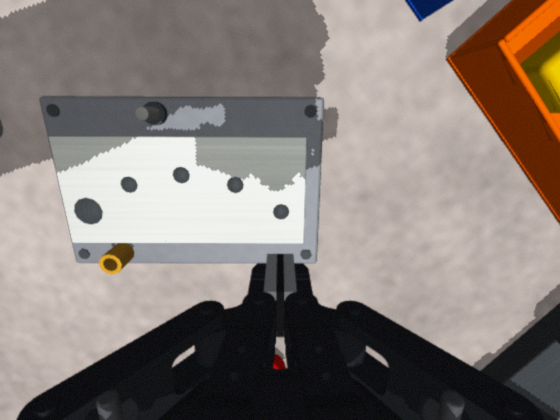

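The view shows the plate back level, with the bush (112,264) and the bolt (150,113) still upright in place. The far head (281,211) is in line with the fingers, and the tool is clear. Now I'll hand in.

```bash
python3 -c "
from rig import ctrl
print(ctrl.hand_in())"
```

```text
the job is handed in; nothing more can be done
None
```

The job is handed in: the fingertips followed the curved row from the large head over all five rivets to the far end, with 2.4–3.9 N read at each head, then lifted 100 mm clear at 8.3 s, with the bush and bolt beside the plate still in place.

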